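Roll the bottle caddy into its parking bay and snap it into the catch

ROBOT

A 6-joint arm with a two-finger parallel gripper is mounted at the origin on a cart in front of the work surface, level with it; the furniture and walls round the work are solid. World frame = base frame: x ahead of the robot, y to its left, z up, the work surface at z = 0. Lengths are in m, angles in rad, forces in N, time in s.
With the tool pointing down it reaches from about 0.3 to 0.875 m from the base axis. Payload 6.4 kg.
Tool frame: the origin (TCP) lies between the finger pads; the fingertips stand 8 mm ahead of it and the grasp point (between the pads) lies 11 mm behind it (ctrl.finger_overhang is the distance from the TCP to the fingertips, in m); z points along the fingers, y is the line along which they close (so a half turn about z gives the same grasp; the last joint's range is limited). The gripper opens to 85 mm and grips with 20 to 120 N. Pads are 22 mm wide; open, the fingers measure 114 mm over their backs; the gripper's body (76 mm by 85 mm) begins 54 mm behind the grasp point. The pads swing forward as they close: fully open they stand 13 mm farther back than shut.
Start: joints at [1.054, 0.181, 1.607, -0, 1.354, -0.206], TCP at [0.176, 0.547, 0.239] pointing down, gripper open.
Joint ranges: [-2.99, 2.99], [-0.89, 2.07], [0.3, 2.58], [-1.14, 4.28], [0, 2.63], [-3.12, 3.12]. Speed limits (rad/s): [2.57, 2.57, 3.01, 3.14, 3.14, 3.14].

INTERFACE

Orientations are given as a unit quaternion [w, x, y, z].
In Python, from bench import ctrl, camera gives the robot as it stands.
- The arm moves only by the shell command python3 -m pendant 'ROWS' [OPENING]. ROWS is JSON, a list of rows, each a list of 6 numbers: the shift along the world's x, y, z normalised to -1 to 1, where 1 is 200 mm, then the turn, a rotation vector about the world's x, y, z normalised to -1 to 1, where 1 is pi/2 rad. In form: [[dx, dy, dz, rx, ry, rz], ...]. A call has exactly 10 rows; each row shifts and turns the commanded pose from where the row before left it; what a row does not reach is not made up. A row lasts 1/8 s, in which the tool goes at most 62.5 mm and 10.7 degrees, less where a joint would pass 70% of its speed; a pose out of reach is approached as far as the arm can. A call with a number of a shift or a turn outside -1 to 1 is refused whole. A call with a gripper value outside its range is refused whole. OPENING is the opening, from -1 (shut) to 1 (fully open), set as the call begins (- or left out, the last holds). The fingers move at their own pace and stop on an object; the grip force is fixed at half the most. Time passes only in rows, so rows that do not move let the fingers close, or fill a call up. It gives the time, the measured TCP pose, the force, the opening and the grip force at its end, in the units of the state.
- ctrl.get_obs(): the state, without advancing time (a new reading comes with each control period).
- camera(name): name is "side" or "top"; returns a dict with "color" (420x560x3 uint8, blue, green, red), "fx", "fy", "cx", "cy" (pixels), "xyz" and "rotation" of the camera in the world. Camera axes: x right, y down, z forward; pixel columns grow to the right and rows downward; lengths in m; the calibration is good to about 2 mm. A picture is of the moment at which its call begins. There is no depth.
- ctrl.hand_in(): hands the job in; it is judged then, once.
The state is a dict: "time_s": time; "q": joint angles; "dq": joint speeds; "joint_efforts": joint torques, N m; "eef_pos": TCP position; "eef_rot": TCP orientation; "wrist_force": force on the tool from outside, world axes, zero at the start; "torque": the same for the moment, N m; "opening": opening from 0.0 (shut) to 1.0 (fully open); "grasp_force": force on a finger pad.
Only numpy, scipy, OpenCV 4.12 (cv2) and the standard library are available. Lean on these libraries where they do the work, as an engineer would, in place of code of your own. Each camera call takes 0.05 s, during which the arm holds its last target. There are 200 camera calls.

TASK

Take the little two-bottle caddy by its push handle and roll it straight ahead on its wheels until both front swivel castors trail straight behind their pivots, while it is still outside the parking bay. Then steer it in between the bay's rails and push it gently home against the end stop until the roller catch snaps shut behind the round head of its tongue; nobody has measured where the stop is clamped, so feel for it and do not ram it or jam the caddy. Let go and leave the caddy caught, with its bottle still standing in its well, without lifting or tipping the caddy or disturbing the beaker, marker and timer.

Things in the scene. Friction and masses are not known exactly. Their poses are not given: they have to be found in the camera images.
- caddy: steel bottle caddy on four small wheels. Origin on the worktop under the middle of the deck, x forward, y left, z up. Deck 140 long (x), 106 wide over its corner bumpers, underside at z = 30, turned-up edge to z = 44 mm. Rear wheels (x = -52, y = +-40) fixed straight, front castors swivel. About 0.85 kg with bottle; rolls with under 1 N once the castors trail, a few N while they swing round
- tongue_head (a point): centre of the upright round head, 20 mm diameter, 8 mm thick, at the end of the flat tongue (neck 11 mm wide) that stands out of the middle of the caddy's front edge: 104 mm ahead of the caddy's origin, 36 mm above the worktop; the foremost point of the caddy is 10 mm ahead of it
- handle (a point): middle of the caddy's push handle: a level round bar of 12 to 14 mm diameter along the caddy's y, 66 mm clear of bends, 78 mm above the worktop and 115 mm behind the caddy's origin. Grip it from above, one finger before and one behind the bar (39 mm clear between bar and deck); pushing up or down on it hard would tip the caddy. Axes as the caddy's
- castor_l_hub (a point): wheel hub of the left (caddy +y) front castor; wheel 21 mm in diameter. It swivels freely about an upright pivot at x = 45, y = 40 mm in the caddy's frame, 9 mm from the hub. Trailing straight, the hub is behind the pivot at x = 36, y = 40 mm. It starts swung 50 to 150 degrees away from that; rolling some 40 to 60 mm straight ahead brings it round
- castor_r_hub (a point): the same for the right (caddy -y) front castor: pivot at x = 45, y = -40, trailing straight at x = 36, y = -40 mm in the caddy's frame
- bay: parking bay fixed on the worktop: two parallel aluminium rails 46 mm high, 111 mm apart inside, 2.5 mm room on either side of the caddy. Origin on the worktop in the middle of the mouth, x into the bay along its middle line, y left, z up. Straight rails begin at x = 14 mm; flared plates before them, 143 mm apart at their tips at x = -27 mm
- stop_near (a point): point on the bay's middle line (x = 110 mm in its frame, height 36 mm) where the buffer faces of the grey end stop would be at its nearest setting. The stop is clamped across the rails 0 to 70 mm further in, different every time and NOT measured. Two rubber buffers, 4 mm travel, 1.5 N per mm each, then solid. Caddy origin 70 mm short of the faces when touching
- catch_l (a joint): outward travel, m, of the catch's left upright roller (10 mm diameter), sprung, 24 mm behind the buffer faces in the gap of the end stop: 0 with nothing in the catch (rollers 6 mm apart), about 0.007 as the widest part of the head passes, about 0.0025 when caught behind the head. Pushing through takes 4 to 8 N; then the catch pulls the caddy onto the buffers by itself
- catch_r (a joint): the same for the right roller
- bottle_mid (a point): centre (half-way up) of the glass media bottle with screw cap, 56 mm diameter, 105 mm tall, that stands loose in the caddy's front well, its foot 37 mm above the worktop, its top at 142 mm; axes x, y level, z up
- glass_beaker: small glass beaker, 46 mm diameter, 54 mm tall, on the worktop nearer the robot; origin under its middle
- marker: marker pen lying on the worktop, 135 mm long, 16 mm thick; origin under its middle, its length along y
- bench_timer: white countdown timer, 46 by 64 mm, 59 mm tall, beside the far end of the bay; origin under its middle
- swing_bin: pale round waste bin with a bag and domed lid, fixed on the worktop to the left of the caddy, about 150 mm across and 220 mm tall; origin under its middle. Keep the gripper clear of it on the way to the handle. Beyond the caddy's lane stands a black computer case, 400 mm tall, its face 0.73 m ahead of the robot; the hand must keep off it too
Not all that is in view belongs to the job. What is shaped like the part that bears bottle_mid but purple or red is not meant.

How it is judged:
By the outcome, as a careful person would: the job done as asked, in the order asked, and still so for the second after the job is handed in, with the robot touching nothing.
It also fails if it takes over 67 s, if anything falls off the work surface, if the arm or the gripper's body presses on something with over 40 N, if the wrist force passes 120 N, or if a joint passes its speed limit or range.

## Working session

There is one attempt and no reset: what is moved stays moved. The work goes in short steps, Python scripts to look and compute and a shell command to move; the robot and the scene stay as the last step left them, time stands still between calls to the robot, and variables do not carry over. Pictures are saved under pics/ and viewed, at most 13 in all, crops included, and the job is handed in when it is done.

```bash
mkdir -p pics
cat > h.py <<'E'
import numpy as np,cv2
from bench import ctrl,camera
def shot(n,f):
    c=camera(n); cv2.imwrite('pics/'+f,c['color']); return c
def ray(c,u,v):
    d=np.array([(u-c['cx'])/c['fx'],(v-c['cy'])/c['fy'],1.]); return np.array(c['xyz']),R(c)@d
def R(c):
    r=np.array(c['rotation']); 
    if r.size==4:
        from scipy.spatial.transform import Rotation as Q; return Q.from_quat(r[[1,2,3,0]]).as_matrix()
    return r.reshape(3,3)
def pl(c,u,v,z):
    o,d=ray(c,u,v); return o+d*(z-o[2])/d[2]
def px(c,p):
    q=R(c).T@(np.array(p)-np.array(c['xyz'])); return [c['fx']*q[0]/q[2]+c['cx'],c['fy']*q[1]/q[2]+c['cy']]
E
python3 - <<'E'
from h import *
for n in('top','side'):
    c=shot(n,n+'0.png'); print(n,c['fx'],c['cx'],c['cy'],c['xyz'],R(c).round(3).tolist())
print(ctrl.get_obs())
E
```

```text
top 479.94007203198595 281.19524278372984 209.02489735121378 [ 0.37858923 -0.1725832   1.50168221] [[0.029, -0.996, 0.082], [-0.999, -0.031, -0.021], [0.023, -0.082, -0.996]]
side 527.4066146046123 279.110403597954 215.8539566814914 [0.12469733 0.88504501 1.03549115] [[-0.944, -0.224, 0.241], [-0.329, 0.597, -0.732], [0.02, -0.77, -0.637]]
{'time_s': 0.1, 'q': array([ 1.05371358e+00,  1.81476808e-01,  1.60788889e+00,  9.04783950e-06,
        1.35382252e+00, -2.06319361e-01]), 'dq': array([-0.00135983, -0.00216752, -0.00300618, -0.00048264,  0.00102838,
       -0.00112579]), 'joint_efforts': array([ 1.29291429e-04, -4.45885527e+01, -3.52235734e+01, -3.29239192e-04,
        4.23478283e-03,  5.34603828e-05]), 'eef_pos': array([0.1755748 , 0.54703299, 0.23847783]), 'eef_rot': array([-2.86438688e-04,  1.54758121e-01,  9.87952067e-01, -7.44598671e-04]), 'wrist_force': array([ 0.08192123, -0.11446159,  0.51496081]), 'torque': array([0.01419625, 0.00901948, 0.02098491]), 'grasp_force': 0.0, 'opening': 1.003352271990529}
```

View pics/top0.png

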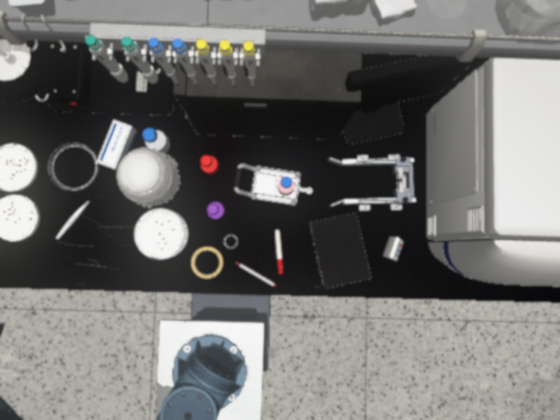

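View pics/side0.png

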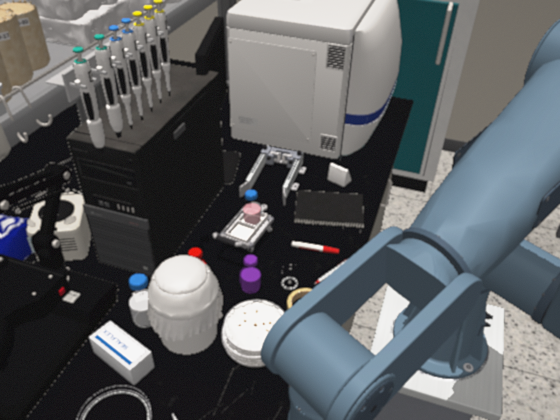

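The top view shows the caddy at about (270,185), handle on the left at (243,180), tongue at (308,190), heading to image right (world -y). The bay has its mouth at about (333,182) and its stop at (405,182), with the timer at (393,248) and the bin at (147,178). The side view agrees. Next I'll zoom in.

Run:
```python
from h import *
t=cv2.imread('pics/top0.png'); cv2.imwrite('pics/tc.png',cv2.resize(t[140:225,225:425],None,fx=4,fy=4,interpolation=cv2.INTER_CUBIC))
s=cv2.imread('pics/side0.png'); cv2.imwrite('pics/sc.png',cv2.resize(s[135:265,200:360],None,fx=4.6,fy=4.6,interpolation=cv2.INTER_CUBIC))
```

```text
(no output)
```

View pics/tc.png

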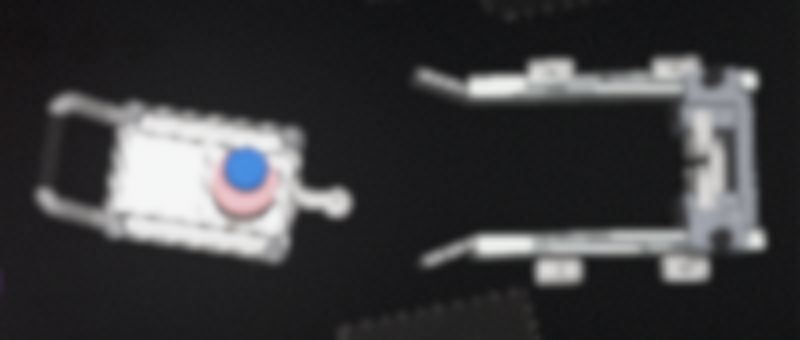

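View pics/sc.png

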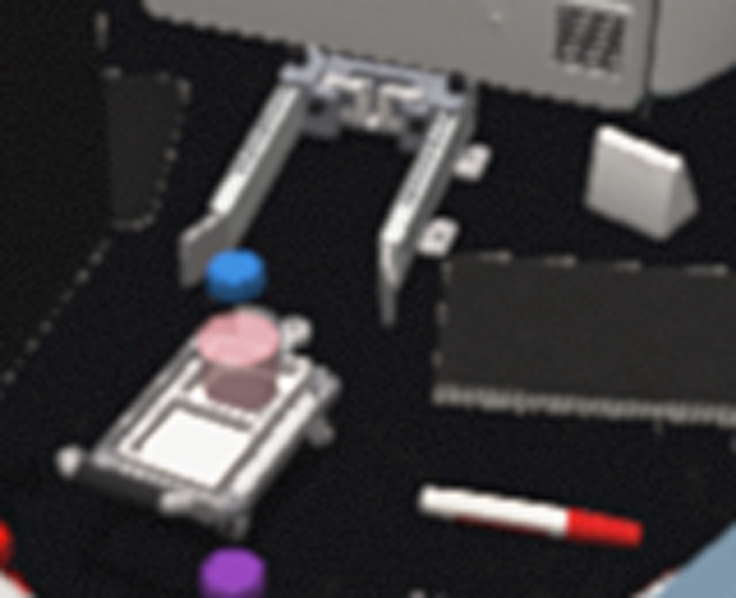

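```bash
cat >> h.py <<'E'
def tp(c,x,y,z): return pl(c,225+(x-1.5)/4,140+(y-1.5)/4,z)
E
python3 - <<'E'
from h import *
c=camera('top')
P=dict(hl=(65,103,.078),hr=(45,197,.078),head=(339,203,.040),fl=(290,135,.044),fr=(278,250,.044),rl=(130,112,.044),rr=(115,228,.044),
 cap=(245,169,.142),railL0=(468,87,.046),railL1=(690,84,.046),railR0=(474,246,.046),railR1=(690,242,.046),tipL=(420,73,.046),tipR=(425,263,.046),stopL=(755,80,.05),stopR=(762,240,.05),bufL=(685,120,.036))
W={k:tp(c,*v) for k,v in P.items()}
for k,v in W.items(): print(k,(v*1000).round(1))
hm=(W['hl']+W['hr'])/2; d=W['head']-hm; print('handle',hm,'len',np.linalg.norm(d[:2]),'yaw',np.degrees(np.arctan2(d[1],d[0])))
print('hw',np.linalg.norm(W['hl']-W['hr']),np.linalg.norm(W['fl']-W['fr']))
for a,b in(('railL0','railL1'),('railR0','railR1')):
    e=W[b]-W[a]; print('rail yaw',np.degrees(np.arctan2(e[1],e[0])))
e=W['railR0']-W['railL0']; print(np.linalg.norm(e),'normal yaw',np.degrees(np.arctan2(e[0],-e[1])))
t=(W['tipL']+W['tipR'])/2;print('tip mid',t,np.linalg.norm(W['tipL']-W['tipR']))
img=c['color']; hsv=cv2.cvtColor(img,cv2.COLOR_BGR2HSV)
cs=camera('side');print(px(cs,hm),px(cs,W['head']),px(cs,W['tipL']),px(cs,W['tipR']))
E
```

```text
hl [623.7 -77.9  78. ]
hr [552.5 -65.6  78. ]
head [ 559.7 -288.1   40. ]
fl [ 610.5 -248.8   44. ]
fr [ 521.6 -242.    44. ]
rl [ 624.3 -125.7   44. ]
rr [ 534.5 -117.2   44. ]
cap [ 569.3 -212.2  142. ]
railL0 [ 651.9 -384.8   46. ]
railL1 [ 660.  -556.6   46. ]
railR0 [ 529.1 -391.7   46. ]
railR1 [ 537.4 -557.7   46. ]
tipL [ 661.6 -347.6   46. ]
tipR [ 514.9 -354.4   46. ]
stopL [ 664.  -605.8   50. ]
stopR [ 540.3 -612.    50. ]
bufL [ 633.5 -555.6   36. ]
handle [ 0.58810245 -0.07178284  0.078     ] len 0.218151385985848 yaw -97.48797816236339
hw 0.07231946493785923 0.08916527182575805
rail yaw -87.31111754967432
rail yaw -87.14210821240371
0.12297594207929273 normal yaw -86.78443013513295
tip mid [ 0.5882654  -0.35100396  0.046     ] 0.14682042204473209
[np.float64(226.2500702924399), np.float64(239.06479478456228)] [np.float64(264.1296121375911), np.float64(205.67349518763177)] [np.float64(240.41710530527894), np.float64(186.07956351286106)] [np.float64(285.18254114725653), np.float64(194.8340911912963)]
```

Measurements are consistent: handle to head 218 mm against 219 given, and the side-view reprojection matches. The caddy's yaw is about -97° and the bay axis about -87.1°. I'll move over the handle high enough to clear the bin.

```bash
python3 -m pendant '[[0,0,0.3,0,0,0],[0.17,-0.26,0,0,0,0.02],[0.17,-0.26,0,0,0,0.02],[0.17,-0.26,0,0,0,0.02],[0.17,-0.26,0,0,0,0.02],[0.17,-0.26,0,0,0,0.02],[0.17,-0.26,0,0,0,0.02],[0.17,-0.26,0,0,0,0],[0.17,-0.26,0,0,0,0],[0.17,-0.26,0,0,0,0]]' 0.0
```

```text
time_s: 1.45
eef_pos: [0.4826, 0.0775, 0.2994]
eef_rot: [0.0, 0.061, 0.998, 0.0]
wrist_force: [-0.4, 1.2, 0.1]
opening: 0.503
grasp_force: 0.0
```

```bash
python3 -m pendant '[[0.18,-0.25,0,0,0,0],[0.18,-0.25,0,0,0,0],[0.18,-0.25,0,0,0,0],[0,0,-0.2,0,0,0],[0,0,-0.25,0,0,0],[0,0,-0.25,0,0,0],[0,0,-0.2,0,0,0],[0,0,0,0,0,0],[0,0,0,0,0,0],[0,0,0,0,0,0]]'
python3 - <<'E'
from h import *
o=ctrl.get_obs();print(o['eef_pos'],o['eef_rot'],o['opening'])
c=shot('top','t1.png');s=shot('side','s1.png')
a=cv2.resize(c['color'][120:220,190:330],None,fx=3,fy=4); b=cv2.resize(s['color'][165:265,180:320],None,fx=3,fy=4)
cv2.imwrite('pics/g1.png',cv2.hconcat([cv2.resize(a,(395,400)),cv2.resize(b,(395,400))]))
E
```

```text
time_s: 2.7
eef_pos: [0.5915, -0.071, 0.1219]
eef_rot: [0.002, 0.061, 0.998, -0.001]
wrist_force: [0.7, -0.3, -0.6]
opening: 0.5
grasp_force: 0.0
[ 0.5915015  -0.07103218  0.12188432] [ 2.07363315e-03  6.10849557e-02  9.98130265e-01 -5.50426516e-04] 0.49996303794936736
```

View pics/g1.png

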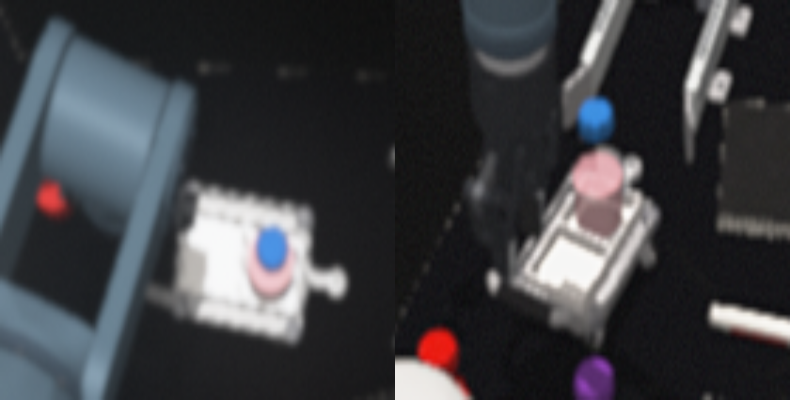

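The gripper (dark, side-view panel about (510,230)) hangs just above the handle, between the bar's two ends. Nothing looks disturbed. I'll descend and close.

```bash
python3 -m pendant '[[-0.0175,0,0,0,0,0],[0,0,-0.1,0,0,0],[0,0,-0.1,0,0,0],[0,0,-0.075,0,0,0],[0,0,0,0,0,0],[0,0,0,0,0,0],[0,0,0,0,0,0],[0,0,0,0,0,0],[0,0,0,0,0,0],[0,0,0,0,0,0]]'
```

```text
time_s: 4.05
eef_pos: [0.5864, -0.0706, 0.0645]
eef_rot: [0.0, 0.061, 0.998, -0.0]
wrist_force: [-0.8, -0.1, -0.0]
opening: 0.504
grasp_force: 0.0
```

```bash
python3 -m pendant '[[0,0,0,0,0,0],[0,0,0,0,0,0],[0,0,0,0,0,0],[0,0,0,0,0,0],[0,0,0,0,0,0],[0,0,0,0,0,0],[0,0,0,0,0,0],[0,0,0,0,0,0],[0,0,0,0,0,0],[0,0,0,0,0,0]]' -1
python3 - <<'E'
from h import *
c=shot('top','t2.png');im=c['color'].astype(int)
r=cv2.resize(c['color'][140:225,225:425],None,fx=4,fy=4,interpolation=cv2.INTER_CUBIC); cv2.imwrite('pics/tc2.png',r)
a=cv2.cvtColor(cv2.imread('pics/tc.png'),cv2.COLOR_BGR2GRAY);b=cv2.cvtColor(r,cv2.COLOR_BGR2GRAY)
for n,(x0,y0,x1,y1) in dict(head=(315,180,360,225),fr=(255,225,300,270),cap=(215,140,280,230)).items():
    m=cv2.matchTemplate(b,a[y0:y1,x0:x1],cv2.TM_CCOEFF_NORMED);_,v,_,l=cv2.minMaxLoc(m);print(n,v,l[0]-x0,l[1]-y0)
E
```

```text
time_s: 5.3
eef_pos: [0.5864, -0.0705, 0.0644]
eef_rot: [0.0, 0.061, 0.998, -0.0]
wrist_force: [-0.7, 1.0, 2.4]
opening: 0.123
grasp_force: 58.5
head 0.9962298274040222 2 0
fr 0.9907883405685425 2 1
cap 0.9897214770317078 2 0
```

Gripped (58 N on the pads, caddy shifted about 1 mm). Next I'll roll it straight ahead along its own heading.

```bash
python3 -m pendant '[[-0.0025,-0.02,0,0,0,0],[-0.003,-0.025,0,0,0,0],[-0.0035,-0.0275,0,0,0,0],[-0.0035,-0.0275,0,0,0,0],[-0.0035,-0.0275,0,0,0,0],[-0.0035,-0.0275,0,0,0,0],[-0.0035,-0.0275,0,0,0,0],[-0.0035,-0.0275,0,0,0,0],[-0.0035,-0.0275,0,0,0,0],[-0.003,-0.025,0,0,0,0]]'
python3 - <<'E'
from h import *
c=shot('top','t3.png');s=shot('side','s3.png')
a=cv2.resize(c['color'][140:225,225:425],None,fx=4,fy=4,interpolation=cv2.INTER_CUBIC)
b=cv2.resize(s['color'][175:250,200:360],None,fx=5,fy=5,interpolation=cv2.INTER_CUBIC)[:260]
b=cv2.resize(s['color'][185:250,215:300],None,fx=4,fy=4,interpolation=cv2.INTER_CUBIC)
o=np.zeros((600,800,3),np.uint8);o[:340]=a;o[340:,:340]=b;cv2.imwrite('pics/g3.png',o)
E
```

```text
time_s: 6.6
eef_pos: [0.5797, -0.1234, 0.0643]
eef_rot: [0.0, 0.061, 0.998, -0.0]
wrist_force: [-0.5, 1.3, 3.3]
opening: 0.119
grasp_force: 58.6
```

View pics/g3.png

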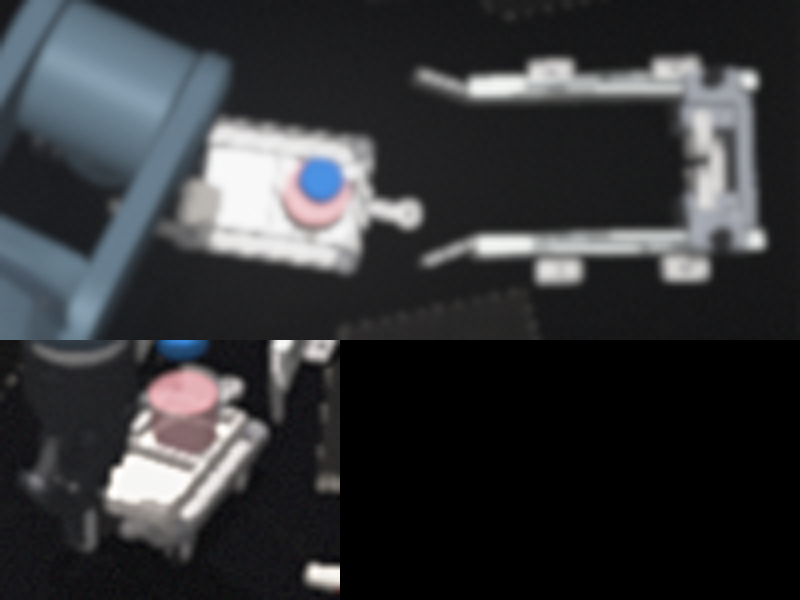

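Top panel: the caddy has rolled about 53 mm, head now at crop (406,213) and front bumpers at (362,145) and (345,265), still outside the flares. The side panel shows the bottle standing and the right castor trailing at (240,478). I'll roll a few mm more after measuring and planning the steering curve.

```bash
cat >> h.py <<'E'
YB=np.radians(-87.15); OB=np.array([.5895,-.378]); EX=np.array([np.cos(YB),np.sin(YB)]); EY=np.array([-EX[1],EX[0]])
def bay(p): d=np.array(p)[:2]-OB; return np.array([d@EX,d@EY])
def plan(h,yaw,s1,n):
    # h handle world, yaw caddy; rear axle cubic in bay frame until bay x = s1; n rows
    A=bay(np.array(h[:2])+.063*np.array([np.cos(yaw),np.sin(yaw)])); th=yaw-YB
    from scipy.interpolate import CubicHermiteSpline as C
    f=C([A[0],s1],[A[1],0],[np.tan(th),0]); g=f.derivative()
    xs=np.linspace(A[0],s1,n+1); out=[]
    for x in xs:
        t=np.arctan(g(x)); r=np.array([x,f(x)])-.063*np.array([np.cos(t),np.sin(t)])
        out.append([*(r[0]*EX+r[1]*EY),t])
    out=np.array(out); d=np.diff(out,axis=0); print('A',A,'th',np.degrees(th)); 
    print(np.c_[d[:,0]/.2,d[:,1]/.2,d[:,2]/(np.pi/2),np.degrees(out[1:,2]),(f(xs[1:])+.115*np.sin(np.arctan(g(xs[1:]))))*1e3, xs[1:]+.115].round(4))
E
python3 - <<'E'
from h import *
c=camera('top');o=ctrl.get_obs();h=o['eef_pos']
hd=tp(c,406,213,.04);print('head',hd,'yaw',np.degrees(np.arctan2(*(hd-h)[1::-1])),np.linalg.norm((hd-h)[:2]),bay(hd))
for q in((362,145),(345,265)):print(tp(c,*q,.044))
yaw=np.radians(-97)
h2=h[:2]+.006*np.array([np.cos(yaw),np.sin(yaw)])
plan(h2,yaw,-.110,20)
E
```

```text
head [ 0.55358761 -0.33977397  0.04      ] yaw -96.89476185930494 0.2177789451777745 [-0.03996437 -0.03396732]
[ 0.60454826 -0.30434941  0.044     ]
[ 0.5116833  -0.29349894  0.044     ]
A [-0.18661823 -0.00890997] th -9.849999999999985
[[-2.22000e-02 -1.74000e-02  4.15000e-02 -6.11100e+00 -2.16879e+01
  -6.78000e-02]
 [-1.94000e-02 -1.87000e-02  3.83000e-02 -2.66740e+00 -1.50900e+01
  -6.40000e-02]
 [-1.65000e-02 -1.97000e-02  3.46000e-02  4.46400e-01 -8.91450e+00
  -6.01000e-02]
 [-1.36000e-02 -2.03000e-02  3.07000e-02  3.20970e+00 -3.24730e+00
  -5.63000e-02]
 [-1.07000e-02 -2.07000e-02  2.67000e-02  5.61250e+00  1.85850e+00
  -5.25000e-02]
 [-7.90000e-03 -2.09000e-02  2.27000e-02  7.65310e+00  6.37420e+00
  -4.86000e-02]
 [-5.20000e-03 -2.08000e-02  1.87000e-02  9.33480e+00  1.02865e+01
  -4.48000e-02]
 [-2.80000e-03 -2.06000e-02  1.48000e-02  1.06636e+01  1.35905e+01
  -4.10000e-02]
 [-5.00000e-04 -2.03000e-02  1.09000e-02  1.16464e+01  1.62833e+01
  -3.71000e-02]
 [ 1.60000e-03 -1.98000e-02  7.10000e-03  1.22895e+01  1.83600e+01
  -3.33000e-02]
 [ 3.60000e-03 -1.94000e-02  3.40000e-03  1.25973e+01  1.98107e+01
  -2.95000e-02]
 [ 5.40000e-03 -1.89000e-02 -3.00000e-04  1.25723e+01  2.06189e+01
  -2.56000e-02]
 [ 7.10000e-03 -1.84000e-02 -4.00000e-03  1.22143e+01  2.07607e+01
  -2.18000e-02]
 [ 8.70000e-03 -1.80000e-02 -7.70000e-03  1.15204e+01  2.02048e+01
  -1.80000e-02]
 [ 1.02000e-02 -1.76000e-02 -1.15000e-02  1.04860e+01  1.89136e+01
  -1.42000e-02]
 [ 1.17000e-02 -1.73000e-02 -1.53000e-02  9.10450e+00  1.68448e+01
  -1.03000e-02]
 [ 1.31000e-02 -1.72000e-02 -1.93000e-02  7.36920e+00  1.39545e+01
  -6.50000e-03]
 [ 1.45000e-02 -1.72000e-02 -2.33000e-02  5.27420e+00  1.02019e+01
  -2.70000e-03]
 [ 1.57000e-02 -1.74000e-02 -2.73000e-02  2.81690e+00  5.55540e+00
   1.20000e-03]
 [ 1.69000e-02 -1.80000e-02 -3.13000e-02  0.00000e+00  0.00000e+00
   5.00000e-03]]
```

The direct S-curve would swing the nose 20 mm wide at the flares. After finishing the straight roll I'll back up about 60 mm on a gentle arc, which gives a smooth, longer run into the bay and lets the castors trail again.

```bash
python3 -m pendant '[[-0.0025,-0.02,0.001,0,0,0],[-0.002,-0.018,0.001,0,0,0],[-0.001,-0.01,0.0005,0,0,0],[0,0,0,0,0,0],[0,0,0,0,0,0],[0,0,0,0,0,0],[0,0,0,0,0,0],[0,0,0,0,0,0],[0,0,0,0,0,0],[0,0,0,0,0,0]]'
python3 - <<'E'
from h import *
h=ctrl.get_obs()['eef_pos'];y0=np.radians(-97)
for end in(-3,-4,-5):
  yaw=y0;p=h[:2]+.063*np.array([np.cos(yaw),np.sin(yaw)]);hh=h[:2];dt=(np.radians(end)+YB-y0)/10;L=[]
  for i in range(10):
    p=p-.006*np.array([np.cos(yaw+dt/2),np.sin(yaw+dt/2)]);yaw+=dt
    q=p-.063*np.array([np.cos(yaw),np.sin(yaw)]);L.append([*((q-hh)/.2),dt/(np.pi/2)]);hh=q
  print(end,hh,bay(p))
  if end==-4: print(np.round(L,4))
E
```

```text
time_s: 8.0
eef_pos: [0.5785, -0.1325, 0.0646]
eef_rot: [-0.0, 0.061, 0.998, 0.0]
wrist_force: [0.4, 0.6, -2.1]
opening: 0.12
grasp_force: 58.3
-3 [ 0.57471004 -0.07220683] [-0.24323666 -0.00286438]
-4 [ 0.57633231 -0.07224467] [-0.24318533 -0.00234348]
[[ 0.0003  0.0302  0.0065]
 [ 0.      0.0302  0.0065]
 [-0.0003  0.0302  0.0065]
 [-0.0006  0.0302  0.0065]
 [-0.0009  0.0302  0.0065]
 [-0.0012  0.0301  0.0065]
 [-0.0015  0.0301  0.0065]
 [-0.0018  0.0301  0.0065]
 [-0.0022  0.0301  0.0065]
 [-0.0025  0.0301  0.0065]]
-5 [ 0.57795393 -0.07230776] [-0.24312796 -0.00182317]
```

```bash
python3 -m pendant '[[0,0.02,-0.0005,0,0,0.004],[0,0.03,0,0,0,0.0065],[-0.0003,0.03,0,0,0,0.0065],[-0.0006,0.03,0,0,0,0.0065],[-0.0009,0.03,0,0,0,0.0065],[-0.0012,0.03,0,0,0,0.0065],[-0.0015,0.03,0,0,0,0.0065],[-0.0018,0.03,0,0,0,0.0065],[-0.0022,0.03,0,0,0,0.0065],[-0.0025,0.03,0,0,0,0.0065]]'
python3 - <<'E'
from h import *
c=shot('top','t4.png')
cv2.imwrite('pics/g4.png',cv2.resize(c['color'][140:225,225:425],None,fx=4,fy=4,interpolation=cv2.INTER_CUBIC))
o=ctrl.get_obs();print(o['eef_pos'],o['eef_rot'])
E
```

```text
time_s: 9.25
eef_pos: [0.5764, -0.0742, 0.0646]
eef_rot: [0.0, 0.012, 1.0, -0.0]
wrist_force: [-0.1, -0.4, -3.2]
opening: 0.122
grasp_force: 58.3
[ 0.57628579 -0.07341632  0.06462776] [-9.10588489e-05  1.13441397e-02  9.99935604e-01  2.99829205e-04]
```

View pics/g4.png

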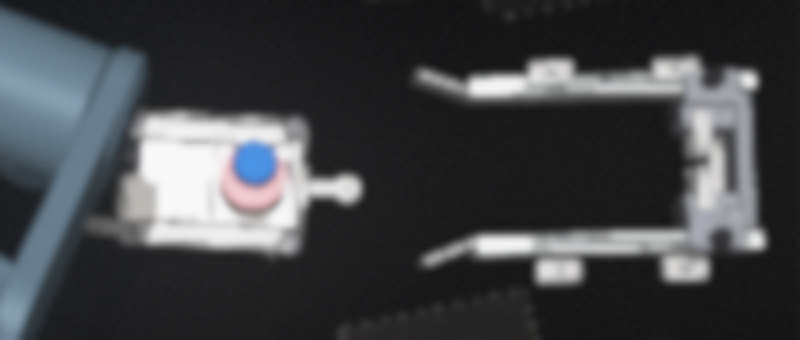

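The caddy is now at yaw about -91°, head at crop (348,188), bottle standing, lane clear. Plan the run-in.

Run:
```python
from h import *
c=camera('top');h=ctrl.get_obs()['eef_pos']
hd=tp(c,348,188,.04);yaw=np.arctan2(*(hd-h)[1::-1]);print('yaw',np.degrees(yaw),np.linalg.norm((hd-h)[:2]))
print(tp(c,293,131,.044),tp(c,288,245,.044),bay(h))
plan(h,np.radians(-91.3),-.125,20)
```

```text
yaw -91.2510335094469 0.221029869481026
[ 0.6136596  -0.25106466  0.044     ] [ 0.52565671 -0.24954605  0.044     ] [-0.30454132  0.00196072]
A [-0.2417065  -0.00259845] th -4.1499999999999835
[[-6.7000e-03 -2.9200e-02  1.2900e-02 -2.9907e+00 -8.9617e+00 -1.2090e-01]
 [-5.6000e-03 -2.9200e-02  1.1800e-02 -1.9295e+00 -7.0836e+00 -1.1500e-01]
 [-4.6000e-03 -2.9300e-02  1.0700e-02 -9.6750e-01 -5.3002e+00 -1.0920e-01]
 [-3.6000e-03 -2.9300e-02  9.6000e-03 -1.0570e-01 -3.6242e+00 -1.0340e-01]
 [-2.6000e-03 -2.9400e-02  8.5000e-03  6.5560e-01 -2.0674e+00 -9.7500e-02]
 [-1.7000e-03 -2.9400e-02  7.3000e-03  1.3161e+00 -6.4060e-01 -9.1700e-02]
 [-8.0000e-04 -2.9300e-02  6.2000e-03  1.8757e+00  6.4560e-01 -8.5900e-02]
 [ 0.0000e+00 -2.9300e-02  5.1000e-03  2.3346e+00  1.7813e+00 -8.0000e-02]
 [ 8.0000e-04 -2.9300e-02  4.0000e-03  2.6927e+00  2.7564e+00 -7.4200e-02]
 [ 1.5000e-03 -2.9200e-02  2.9000e-03  2.9502e+00  3.5611e+00 -6.8400e-02]
 [ 2.1000e-03 -2.9200e-02  1.7000e-03  3.1073e+00  4.1857e+00 -6.2500e-02]
 [ 2.7000e-03 -2.9100e-02  6.0000e-04  3.1641e+00  4.6199e+00 -5.6700e-02]
 [ 3.3000e-03 -2.9000e-02 -5.0000e-04  3.1205e+00  4.8538e+00 -5.0800e-02]
 [ 3.8000e-03 -2.9000e-02 -1.6000e-03  2.9766e+00  4.8769e+00 -4.5000e-02]
 [ 4.2000e-03 -2.8900e-02 -2.7000e-03  2.7322e+00  4.6789e+00 -3.9200e-02]
 [ 4.6000e-03 -2.8900e-02 -3.8000e-03  2.3873e+00  4.2490e+00 -3.3300e-02]
 [ 5.0000e-03 -2.8900e-02 -5.0000e-03  1.9417e+00  3.5767e+00 -2.7500e-02]
 [ 5.3000e-03 -2.8900e-02 -6.1000e-03  1.3953e+00  2.6514e+00 -2.1700e-02]
 [ 5.6000e-03 -2.8900e-02 -7.2000e-03  7.4810e-01  1.4625e+00 -1.5800e-02]
 [ 5.8000e-03 -2.8900e-02 -8.3000e-03  0.0000e+00  0.0000e+00 -1.0000e-02]]
```

Gentle curve. Run the first half.

```bash
python3 -m pendant '[[-0.0067,-0.029,-0.001,0,0,0.013],[-0.0056,-0.029,0,0,0,0.012],[-0.0046,-0.0293,0,0,0,0.0107],[-0.0036,-0.0293,0,0,0,0.0096],[-0.0026,-0.0294,0,0,0,0.0085],[-0.0017,-0.0294,0,0,0,0.0073],[-0.0008,-0.0293,0,0,0,0.0062],[0,-0.0293,0,0,0,0.005],[0.0008,-0.0293,0,0,0,0.004],[0.0015,-0.0292,0,0,0,0.003]]'
python3 - <<'E'
from h import *
c=shot('top','t5.png')
cv2.imwrite('pics/g5.png',cv2.resize(c['color'][140:225,225:425],None,fx=4,fy=4,interpolation=cv2.INTER_CUBIC))
E
```

```text
time_s: 10.6
eef_pos: [0.5719, -0.1335, 0.0646]
eef_rot: [0.0, -0.05, 0.999, -0.0]
wrist_force: [0.8, 0.9, -0.6]
opening: 0.119
grasp_force: 58.7
```

View pics/g5.png

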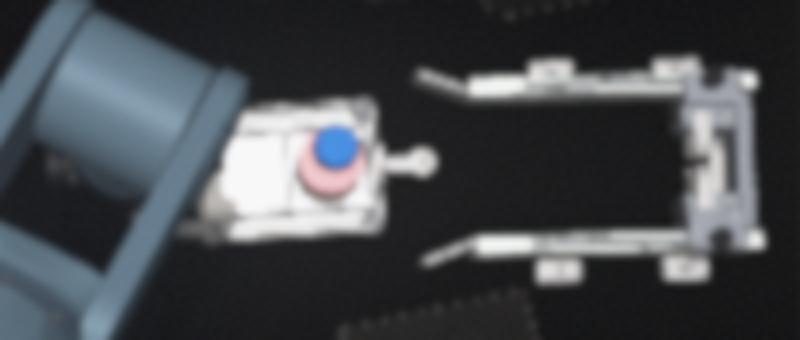

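The caddy is on track, head at crop (424,162), roughly midway between the flare tips. Re-plan from the measured pose.

Run:
```python
from h import *
c=camera('top');h=ctrl.get_obs()['eef_pos'];r=ctrl.get_obs()['eef_rot'];ty=2*np.degrees(np.arctan2(r[2],r[1]))-90-180
hd=tp(c,424,162,.04);yaw=np.arctan2(*(hd-h)[1::-1]);print('tool',ty,'yaw',np.degrees(yaw),np.linalg.norm((hd-h)[:2]),bay(hd),bay(h))
plan(h,np.radians(ty),-.125,10)
```

```text
tool -84.27269881039672 yaw -84.36441710247848 0.21984767821844875 [-0.02495433  0.00527091] [-0.24454224 -0.00541335]
A [-0.18162166 -0.00225092] th 2.877301189603285
[[ 2.0000e-03 -2.8300e-02  1.8000e-03  3.0413e+00  4.1441e+00 -6.1000e-02]
 [ 2.6000e-03 -2.8200e-02  7.0000e-04  3.1051e+00  4.5767e+00 -5.5300e-02]
 [ 3.1000e-03 -2.8200e-02 -4.0000e-04  3.0686e+00  4.8097e+00 -4.9600e-02]
 [ 3.6000e-03 -2.8100e-02 -1.5000e-03  2.9318e+00  4.8331e+00 -4.4000e-02]
 [ 4.1000e-03 -2.8100e-02 -2.6000e-03  2.6947e+00  4.6368e+00 -3.8300e-02]
 [ 4.5000e-03 -2.8000e-02 -3.8000e-03  2.3571e+00  4.2105e+00 -3.2600e-02]
 [ 4.9000e-03 -2.8000e-02 -4.9000e-03  1.9189e+00  3.5438e+00 -2.7000e-02]
 [ 5.2000e-03 -2.8000e-02 -6.0000e-03  1.3800e+00  2.6266e+00 -2.1300e-02]
 [ 5.4000e-03 -2.8000e-02 -7.1000e-03  7.4040e-01  1.4486e+00 -1.5700e-02]
 [ 5.7000e-03 -2.8000e-02 -8.2000e-03  0.0000e+00  0.0000e+00 -1.0000e-02]]
```

```bash
python3 -m pendant '[[0.002,-0.0283,0,0,0,0.0018],[0.0026,-0.0282,0,0,0,0.0007],[0.0031,-0.0282,0,0,0,-0.0004],[0.0036,-0.028,0,0,0,-0.0015],[0.0041,-0.028,0,0,0,-0.0026],[0.0045,-0.028,0,0,0,-0.0038],[0.0049,-0.028,0,0,0,-0.0049],[0.0052,-0.028,0,0,0,-0.006],[0.0054,-0.028,0,0,0,-0.0071],[0.0057,-0.028,0,0,0,-0.0082]]'
python3 - <<'E'
from h import *
c=shot('top','t6.png');print(ctrl.get_obs()['eef_pos'])
cv2.imwrite('pics/g6.png',cv2.resize(c['color'][140:225,225:425],None,fx=4,fy=4,interpolation=cv2.INTER_CUBIC))
E
```

```text
time_s: 11.95
eef_pos: [0.5801, -0.1896, 0.0645]
eef_rot: [0.0, -0.025, 1.0, -0.0]
wrist_force: [0.6, 0.7, 0.2]
opening: 0.119
grasp_force: 58.9
[ 0.58031245 -0.19049742  0.06456561]
```

View pics/g6.png

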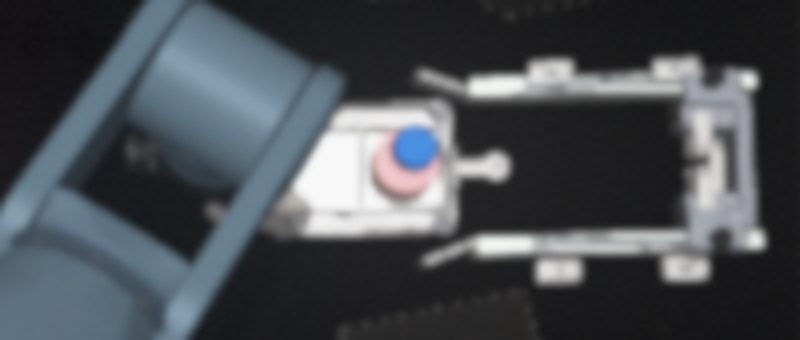

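The caddy is centred between the flares: head at crop (496,165), with the rails at rows 87 and 245. Its heading is aligned with the bay. Drive straight in, watching lateral force.

```bash
python3 -m pendant '[[0.0012,-0.024,0,0,0,0],[0.0012,-0.024,0,0,0,0],[0.0012,-0.024,0,0,0,0],[0.0012,-0.024,0,0,0,0],[0.0012,-0.024,0,0,0,0],[0.0012,-0.024,0,0,0,0],[0.0012,-0.024,0,0,0,0],[0.0012,-0.024,0,0,0,0],[0.0012,-0.024,0,0,0,0],[0.0012,-0.024,0,0,0,0]]'
python3 - <<'E'
from h import *
o=ctrl.get_obs();print(bay(o['eef_pos']),o['torque'],o['wrist_force'])
E
```

```text
time_s: 13.25
eef_pos: [0.5824, -0.2376, 0.0645]
eef_rot: [-0.0, -0.025, 1.0, 0.0]
wrist_force: [1.5, 0.8, 0.6]
opening: 0.118
grasp_force: 58.9
[-1.40589522e-01 -9.61827231e-05] [ 0.10029034 -0.13730722  0.00868121] [1.45552138 0.78137209 0.62200353]
```

```bash
python3 -m pendant '[[0.0012,-0.024,0,0,0,0],[0.0012,-0.024,0,0,0,0],[0.0012,-0.024,0,0,0,0],[0.0012,-0.024,0,0,0,0],[0.0012,-0.024,0,0,0,0],[0.0012,-0.024,0,0,0,0],[0.0012,-0.024,0,0,0,0],[0.0012,-0.024,0,0,0,0],[0.0012,-0.024,0,0,0,0],[0.0012,-0.024,0,0,0,0]]'
python3 - <<'E'
from h import *
o=ctrl.get_obs();print(bay(o['eef_pos']),o['torque'],o['wrist_force'])
c=shot('top','t7.png')
cv2.imwrite('pics/g7.png',cv2.resize(c['color'][140:225,225:425],None,fx=4,fy=4,interpolation=cv2.INTER_CUBIC))
E
```

```text
time_s: 14.5
eef_pos: [0.5848, -0.2856, 0.0645]
eef_rot: [0.0, -0.025, 1.0, -0.0]
wrist_force: [0.6, 0.4, 0.2]
opening: 0.121
grasp_force: 58.9
[-9.24864252e-02 -8.12015567e-05] [ 0.15216299 -0.13960935 -0.00147916] [0.64586818 0.39269352 0.21430257]
```

View pics/g7.png

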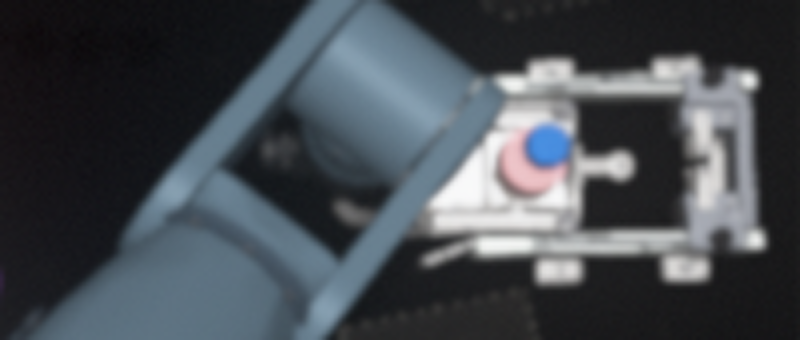

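The head is at crop (621,165) and the deck front at column 578, about 78 mm short of the buffers at column 680, square in the rails. Roll 45 mm more, then feel slowly.

```bash
python3 -m pendant '[[0.0012,-0.024,0,0,0,0],[0.0012,-0.024,0,0,0,0],[0.0012,-0.024,0,0,0,0],[0.0012,-0.024,0,0,0,0],[0.0012,-0.024,0,0,0,0],[0.0012,-0.024,0,0,0,0],[0.0012,-0.024,0,0,0,0],[0.001,-0.02,0,0,0,0],[0.0007,-0.014,0,0,0,0],[0.0005,-0.01,0,0,0,0]]'
python3 - <<'E'
from h import *
o=ctrl.get_obs();print(bay(o['eef_pos']),o['torque'],o['wrist_force'])
E
```

```text
time_s: 15.8
eef_pos: [0.587, -0.3279, 0.0645]
eef_rot: [0.0, -0.025, 1.0, -0.0]
wrist_force: [1.6, 1.3, 0.2]
opening: 0.118
grasp_force: 58.9
[-5.02133949e-02 -5.02945219e-05] [ 0.07840287 -0.16652906 -0.04179673] [1.56129848 1.3158798  0.24899964]
```

```bash
python3 -m pendant '[[0.0004,-0.007,0,0,0,0],[0.0004,-0.007,0,0,0,0],[0.0004,-0.007,0,0,0,0],[0.0004,-0.007,0,0,0,0],[0.0004,-0.007,0,0,0,0],[0.0004,-0.007,0,0,0,0],[0,0,0,0,0,0],[0,0,0,0,0,0],[0,0,0,0,0,0],[0,0,0,0,0,0]]'
python3 - <<'E'
from h import *
o=ctrl.get_obs();print(bay(o['eef_pos']),o['torque'],o['wrist_force'])
E
```

```text
time_s: 17.05
eef_pos: [0.5872, -0.3358, 0.0644]
eef_rot: [-0.0, -0.025, 1.0, 0.0]
wrist_force: [-1.6, 3.9, 1.8]
opening: 0.122
grasp_force: 59.2
[-0.04222961 -0.00020431] [0.66622349 0.29244756 0.06916921] [-1.61871652  3.8517715   1.84874955]
```

A resistance of about 4 N, close to where the catch should begin by the measured geometry. Push through slowly.

```bash
python3 -m pendant '[[0.0003,-0.005,0,0,0,0],[0.0003,-0.005,0,0,0,0],[0.0003,-0.005,0,0,0,0],[0.0003,-0.005,0,0,0,0],[0.0003,-0.005,0,0,0,0],[0.0003,-0.005,0,0,0,0],[0,0,0,0,0,0],[0,0,0,0,0,0],[0,0,0,0,0,0],[0,0,0,0,0,0]]'
python3 - <<'E'
from h import *
o=ctrl.get_obs();print(bay(o['eef_pos']),o['torque'],o['wrist_force'])
E
```

```text
time_s: 18.3
eef_pos: [0.5877, -0.3418, 0.0644]
eef_rot: [-0.0, -0.025, 1.0, 0.0]
wrist_force: [-1.8, 4.3, 2.7]
opening: 0.122
grasp_force: 59.2
[-3.62466957e-02  4.79633801e-05] [0.8158902  0.24048099 0.02724516] [-1.7647944   4.29340494  2.6963324 ]
```

```bash
python3 -m pendant '[[0.0003,-0.005,0,0,0,0],[0.0003,-0.005,0,0,0,0],[0.0003,-0.005,0,0,0,0],[0.0003,-0.005,0,0,0,0],[0.0003,-0.005,0,0,0,0],[0.0003,-0.005,0,0,0,0],[0,0,0,0,0,0],[0,0,0,0,0,0],[0,0,0,0,0,0],[0,0,0,0,0,0]]'
python3 - <<'E'
from h import *
o=ctrl.get_obs();print(bay(o['eef_pos']),o['torque'],o['wrist_force'])
E
```

```text
time_s: 19.55
eef_pos: [0.5882, -0.3484, 0.0645]
eef_rot: [0.0, -0.025, 1.0, -0.0]
wrist_force: [0.0, -1.3, -0.7]
opening: 0.116
grasp_force: 58.8
[-0.02959945  0.00014318] [-0.26403974  0.03171626  0.05479001] [ 0.00263465 -1.31555134 -0.7255455 ]
```

Past the peak: the catch now pulls the caddy forward. Follow it gently to the buffers.

```bash
python3 -m pendant '[[0.0003,-0.005,0,0,0,0],[0.0003,-0.005,0,0,0,0],[0.0003,-0.005,0,0,0,0],[0.0003,-0.005,0,0,0,0],[0.0003,-0.005,0,0,0,0],[0,0,0,0,0,0],[0,0,0,0,0,0],[0,0,0,0,0,0],[0,0,0,0,0,0],[0,0,0,0,0,0]]'
python3 - <<'E'
from h import *
o=ctrl.get_obs();print(bay(o['eef_pos']),o['torque'],o['wrist_force'])
E
```

```text
time_s: 20.8
eef_pos: [0.5885, -0.3533, 0.0645]
eef_rot: [0.0, -0.025, 1.0, -0.0]
wrist_force: [-0.0, -3.6, -1.5]
opening: 0.115
grasp_force: 58.8
[-0.02471354  0.00018722] [-0.65445609  0.06158335  0.09597598] [-0.03967598 -3.64497926 -1.47399808]
```

```bash
python3 -m pendant '[[0.0003,-0.005,0,0,0,0],[0.0003,-0.005,0,0,0,0],[0.0003,-0.005,0,0,0,0],[0.0003,-0.005,0,0,0,0],[0,0,0,0,0,0],[0,0,0,0,0,0],[0,0,0,0,0,0],[0,0,0,0,0,0],[0,0,0,0,0,0],[0,0,0,0,0,0]]'
python3 - <<'E'
from h import *
o=ctrl.get_obs();print(bay(o['eef_pos']),o['torque'],o['wrist_force'])
E
```

```text
time_s: 22.05
eef_pos: [0.5887, -0.3574, 0.0645]
eef_rot: [0.0, -0.025, 1.0, -0.0]
wrist_force: [-0.3, -5.9, -1.6]
opening: 0.117
grasp_force: 58.8
[-0.02065643  0.00019447] [-7.13700843e-01 -2.20769713e-04  1.18886846e-01] [-0.25978342 -5.86508402 -1.6145124 ]
```

```bash
python3 -m pendant '[[0.0003,-0.005,0,0,0,0],[0.0003,-0.005,0,0,0,0],[0.0002,-0.0025,0,0,0,0],[0,0,0,0,0,0],[0,0,0,0,0,0],[0,0,0,0,0,0],[0,0,0,0,0,0],[0,0,0,0,0,0],[0,0,0,0,0,0],[0,0,0,0,0,0]]'
python3 - <<'E'
from h import *
o=ctrl.get_obs();print(bay(o['eef_pos']),o['torque'],o['wrist_force'])
E
```

```text
time_s: 23.3
eef_pos: [0.5888, -0.3589, 0.0644]
eef_rot: [-0.0, -0.025, 1.0, 0.001]
wrist_force: [-1.3, 4.5, 3.4]
opening: 0.12
grasp_force: 59.3
[-0.01912017  0.00023821] [0.79859118 0.24518729 0.06866371] [-1.28699494  4.51546316  3.36587881]
```

The push now meets the buffers (+4.5 N, catch pull overcome), so the caddy is home. Ease back 0.5 mm, open and rise.

```bash
python3 -m pendant '[[0,0.0025,0,0,0,0],[0,0,0,0,0,0],[0,0,0,0,0,0],[0,0,0,0,0,0],[0,0,0,0,0,0],[0,0,0,0,0,0],[0,0,0,0,0,0],[0,0,0,0,0,0],[0,0,0,0,0,0],[0,0,0,0,0,0]]'
```

```text
time_s: 24.55
eef_pos: [0.5888, -0.3589, 0.0644]
eef_rot: [-0.0, -0.025, 1.0, 0.0]
wrist_force: [-1.7, 5.5, 3.2]
opening: 0.116
grasp_force: 59.2
```

```bash
python3 -m pendant '[[0,0,0,0,0,0],[0,0,0,0,0,0],[0,0,0,0,0,0],[0,0,0,0,0,0],[0,0,0,0,0,0],[0,0,0,0,0,0],[0,0,0,0,0,0],[0,0,0,0,0,0],[0,0,0,0,0,0],[0,0,0,0,0,0]]' -0.1
```

```text
time_s: 25.8
eef_pos: [0.5888, -0.3591, 0.0645]
eef_rot: [0.0, -0.025, 1.0, -0.0]
wrist_force: [0.3, -0.2, -0.2]
opening: 0.452
grasp_force: 0.0
```

```bash
python3 -m pendant '[[0,0,0.03,0,0,0],[0,0,0.05,0,0,0],[0,0,0.1,0,0,0],[0,0,0.15,0,0,0],[0,0,0.2,0,0,0],[0,0,0.25,0,0,0],[0,0.25,0.1,0,0,0],[0,0.3,0,0,0,0],[-0.1,0.25,0,0,0,0],[0,0,0,0,0,0]]'
python3 - <<'E'
from h import *
c=shot('top','t8.png');s=shot('side','s8.png')
a=cv2.resize(c['color'][140:225,225:425],None,fx=4,fy=4,interpolation=cv2.INTER_CUBIC)
b=cv2.resize(s['color'][125:190,220:420],None,fx=4,fy=4,interpolation=cv2.INTER_CUBIC)
cv2.imwrite('pics/g8.png',cv2.vconcat([a,b]))
o=ctrl.get_obs();print(o['wrist_force'],o['eef_pos'])
E
```

```text
time_s: 27.05
eef_pos: [0.5681, -0.1955, 0.2422]
eef_rot: [0.0, -0.027, 1.0, 0.0]
wrist_force: [-0.7, -0.1, 0.3]
opening: 0.451
grasp_force: 0.0
[-0.16100545 -0.93514655  0.44811064] [ 0.56937457 -0.19913429  0.24239096]
```

View pics/g8.png

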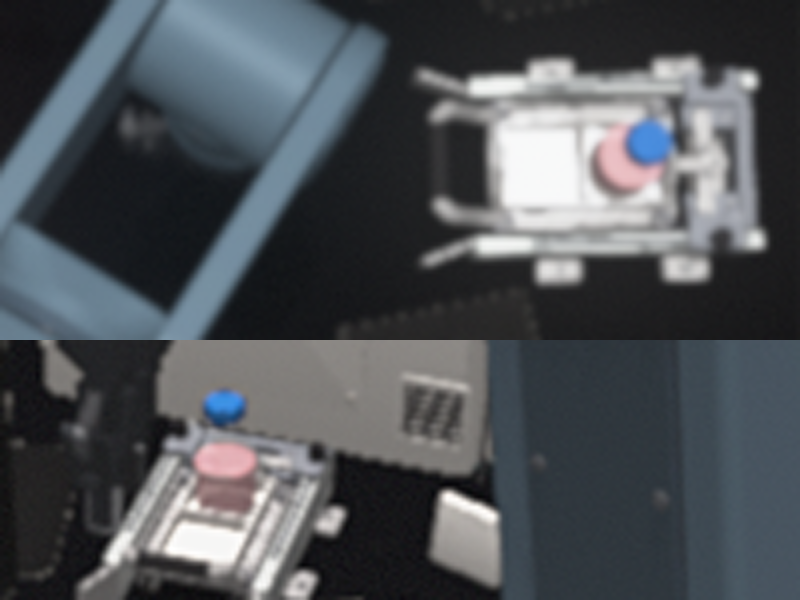

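The caddy sits square in the bay with the head in the catch gap (crop (712,163)). The bottle stands in its well, the handle is free and the timer is untouched. The force trace and head travel (23 mm past first roller contact, 23.4 mm expected) confirm it is caught. Let the arm settle, then hand in.

```bash
python3 -m pendant '[[0,0,0,0,0,0],[0,0,0,0,0,0],[0,0,0,0,0,0],[0,0,0,0,0,0],[0,0,0,0,0,0],[0,0,0,0,0,0],[0,0,0,0,0,0],[0,0,0,0,0,0],[0,0,0,0,0,0],[0,0,0,0,0,0]]' && python3 -c "
from bench import ctrl
print(ctrl.hand_in())"
```

```text
time_s: 28.4
eef_pos: [0.5688, -0.1991, 0.2405]
eef_rot: [0.0, -0.025, 1.0, -0.0]
wrist_force: [-0.1, -0.2, -0.2]
opening: 0.447
grasp_force: 0.0
the job is handed in; nothing more can be done
None
```

I handed the job in at 28.4 s with the caddy pushed home on the buffers and, by the force trace and head travel, caught by the roller catch; the bottle is standing and the gripper is clear. After the straight roll I backed up about 60 mm outside the bay to line up. I never saw the left castor trailing directly; I judged it from the rolled distance.

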